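Press carton seals on the indexing dial

TASK

Lay every medicine carton from the bench flat, seal up, in an empty nest of the indexing dial, then press each one's seal in the order teal, amber, blue (skip a colour that is missing): draw the spring pin by its red knob, turn the dial until that carton is under the clamp, let the pin drop fully home, and swing the clamp handle down past centre onto the carton, then back up. Never draw the pin or turn the dial while the clamp is down. Finish with all cartons in their nests, the steel master block back under the open clamp with the pin home, and the other things on the bench left where they were.

Things in the scene. Friction and masses are not known exactly. Their poses are not given: they have to be found in the camera images.
- indexer: grey base of the indexing dial, fixed to the bench, 125 mm radius. Origin: on the bench on the dial's vertical axis. z up; the toggle clamp stands on its -y side, so -y points from the dial's axis to the clamp. The clamp's red bracket takes 42 mm in x, from 158 to 222 mm from the axis, 118 mm high
- dial (a joint): angle of the dial about its vertical axis, rad, counter-clockwise from above positive, no stops; 0 at the start, when the master lies under the clamp. Aluminium dial, radius 150 mm, top at z = 38 mm, slight friction (0.06 N m). It carries the spring pin on a blue bridge, three empty nests and the steel master, 90 degrees apart. The pin's holes are at 0 and every pi/2
- pin (a joint): lift of the spring index pin, m: 0 = fully home in a hole; 0.010 = its 8 mm round-ended tip is level with the hub's top, so the dial is free; 0.016 = upper stop. Its spring pushes it down with 3 N at 0, 6.5 N at 0.014. Let go between holes, it rides on the hub at about 0.010 and drops in when the dial is brought over a hole
- knob_grip (a point): grip point of the pin's red pull knob: upright cylinder, diameter 26, 28 mm tall (this point is 12 mm below its top), at z = 90 mm with the pin home, 45 mm from the dial's axis, midway between two nests, moving with dial and pin; the knob turns freely about its own axis. The blue bridge's top under it is at z = 65 mm (its steel sleeve 69 mm)
- dial_center (a point): point on the dial's axis at the top (z = 50 mm) of the fixed steel hub, radius 60 mm, that does not turn. Its four pin holes lie on a 45 mm radius, 90 degrees apart, and leave the dial 0.02 rad of play either way
- master (a point): underside centre of the steel master block (dark steel, 62 x 38 x 36 mm, fixed to the dial, brass dot on top), 110 mm from the axis, z = 38 mm; z up, long side across the radius
- press_point (a point): fixed point at dial-top height (z = 38 mm) straight under the clamp's foot when the clamp is closed, 110 mm from the axis towards the clamp
- handle_pivot (a point): the handle's hinge axis (along the indexer's x), z = 105 mm, 205 mm from the dial's axis
- ball (a point): centre of the red ball (diameter 26) at the end of the clamp's handle (10 mm bar), 95 mm from handle_pivot, moving in the vertical plane through the dial's axis and the clamp. At clamp = 0 it stands upright, 5 degrees towards the dial (z = 200 mm); at 1.55 it lies 6 degrees above level, pointing away from the dial (z = 114 mm)
- clamp (a joint): angle of the clamp's handle, rad: 0 = handle and arm up, open; 1.40 = dead centre; 1.55 = stop, handle down, closed, where it stays. As the handle is swung down and outwards the arm swings down inwards on to the part. Short of dead centre a spring returns it to 0 if let go; past it, it goes on to the stop by itself. Up to about 6 N at the ball to move it either way
- foot: rubber foot, diameter 20, on a sprung spindle on the clamp's arm: with the clamp closed it presses the top of a carton in the nest under it with about 7 N. Origin: on the arm above the foot, 68 mm from the arm's hinge
- carton_teal: teal folding carton, 62 x 38 x 36 mm (its x, y, z), 70 g or so, white with the +x 40 % of its length teal and a silver round seal (diameter 18) on its top, lying flat on the bench left of the dial at the start; easily gripped across its 38 mm width (y). Origin: centre of its underside, z up. May be absent
- carton_amber: amber (orange-yellow) folding carton, 62 x 38 x 36 mm (its x, y, z), 70 g or so, white with the +x 40 % of its length amber (orange-yellow) and a silver round seal (diameter 18) on its top, lying flat on the bench left of the dial at the start; easily gripped across its 38 mm width (y). Origin: centre of its underside, z up. May be absent
- carton_blue: dark blue folding carton, 62 x 38 x 36 mm (its x, y, z), 70 g or so, white with the +x 40 % of its length dark blue and a silver round seal (diameter 18) on its top, lying flat on the bench left of the dial at the start; easily gripped across its 38 mm width (y). Origin: centre of its underside, z up. May be absent
- binder_clip: black binder clip, 32 x 16 x 26 mm, a bystander
- tape_roll: brown tape roll, diameter 84, 45 high, a bystander
- cream_jar: white jar, diameter 52, 50 high, a bystander
- marker: blue marker pen, 120 long, 14 thick, a bystander
- stapler: blue and black stapler, 130 x 34 x 45 mm, a bystander
- label_roll: white label roll, diameter 72, 40 high, a bystander
- nest1 (a point): floor centre of nest 1, a black fence 9 mm high, 68 x 44 mm inside, grey floor, for one carton, long side across the radius, 110 mm from the dial's axis, z = 38 mm. It comes under the clamp when the dial has turned once pi/2 counter-clockwise from 0. Moves with the dial; its axes are the dial's: take the radius from this point and dial_center
- nest2 (a point): floor centre of nest 2, a black fence 9 mm high, 68 x 44 mm inside, grey floor, for one carton, long side across the radius, 110 mm from the dial's axis, z = 38 mm. It comes under the clamp when the dial has turned twice pi/2 counter-clockwise from 0. Moves with the dial; its axes are the dial's: take the radius from this point and dial_center
- nest3 (a point): floor centre of nest 3, a black fence 9 mm high, 68 x 44 mm inside, grey floor, for one carton, long side across the radius, 110 mm from the dial's axis, z = 38 mm. It comes under the clamp when the dial has turned three times pi/2 counter-clockwise from 0. Moves with the dial; its axes are the dial's: take the radius from this point and dial_center

How it is judged:
By the outcome, as a careful person would: the job done as asked, in the order asked, and still so for the second after the job is handed in, with the robot touching nothing.
Of carton_teal, carton_amber, carton_blue only 2 to 3 are there at a start; the rules pass over those that are not, and their reading is None.
At some moment in a run one of carton_teal, carton_amber, carton_blue may be knocked a few centimetres aside while the robot is not near it.
Once in a run the grip may slacken for a moment while it holds something.
It also fails if it takes over 210 s, if anything falls off the work surface, if the arm or the gripper's body presses on something with over 40 N, if the wrist force passes 120 N, or if a joint passes its speed limit or range.

ROBOT

A 6-joint arm with a two-finger parallel gripper is mounted at the origin on the work surface. World frame = base frame: x ahead of the robot, y to its left, z up, the work surface at z = 0. Lengths are in m, angles in rad, forces in N, time in s.
With the tool pointing down it reaches from about 0.275 to 0.975 m from the base axis. Payload 8.4 kg.
Tool frame: the origin (TCP) lies between the finger pads; the fingertips stand 8 mm ahead of it and the grasp point (between the pads) lies 11 mm behind it; z points along the fingers, y is the line along which they close (so a half turn about z gives the same grasp; the last joint's range is limited). The gripper opens to 92 mm and grips with 3 to 60 N. Pads are 20 mm wide; open, the fingers measure 128 mm over their backs; the gripper's body (75 mm by 189 mm) begins 69 mm behind the grasp point.
Start: joints at [1.289, 0.353, 1.633, -0, 1.155, -0.002], TCP at [0.173, 0.601, 0.223] pointing down, gripper open.
Joint ranges: [-2.63, 2.63], [-0.92, 2.1], [0.06, 2.66], [-1.3, 4.44], [0, 2.69], [-3.02, 3.02]. Speed limits (rad/s): [2.22, 2.22, 2.79, 3.14, 3.14, 3.14].

INTERFACE

Orientations are given as a unit quaternion [w, x, y, z].
In Python, from bench import robot, jaws, planner, optics, workorder gives the robot as it stands. The module is installed in compiled form; this text tells all that it offers. Calls block until the motion is done:
- robot.move_pose(position, orientation): joint-space move of the TCP to a pose.
- robot.servo_line(position, rotation=None, feed=0.15): straight line of the TCP; rotation=None keeps the orientation; feed is the mean speed in m/s.
- robot.movej(angles): joint-space move.
- jaws.gripper_open() and jaws.grab(newtons=None): open the fingers fully, or close them until they stop; newtons is the grip in N (None keeps the last).
- robot.pause(seconds).
- planner.inverse_kinematics(position, orientation): joint angles nearest the present ones, or None.
- robot.get_obs(): the state.
- optics.camera(name): name is "side" or "top"; returns a dict with "color" (400x640x3 uint8, red, green, blue), "z_map" (400x640 float32, m along the optical axis (not along the pixel's ray), 0 where there is no reading), "mtx" (3x3 intrinsics, pixels), "dist" ([k1, k2, p1, p2, k3] as OpenCV has them; the pictures are not rectified), "R" (3x3) and "t" (3): a world point X has camera coordinates R X + t. Camera axes: x right, y down, z forward; pixel columns grow to the right and rows downward; lengths in m; the calibration is good to about 2 mm. A picture is of the moment at which its call begins.
A pose or a line that the arm cannot do raises robot.IKError and nothing moves.
- workorder.finish_job(): hands the job in; it is judged then, once.
The state is a dict: "time": time; "joints": joint angles; "qd": joint speeds; "tau": joint torques, N m; "tcp_pos": TCP position; "ee_rot": TCP orientation; "ft_force": force on the tool from outside, world axes, zero at the start; "moment": the same for the moment, N m; "opening": finger opening in m; "finger_force": force on a finger pad.
Only numpy, scipy, OpenCV 4.12 (cv2) and the standard library are available. Lean on these libraries where they do the work, as an engineer would, in place of code of your own. Each camera call takes 0.05 s, during which the arm holds its last target. There are 200 camera calls.

## Working session

There is one attempt and no reset: what is moved stays moved. The work goes in short steps, each a Python script; the robot and the scene stay as the last script left them, time stands still between calls to the robot, and variables do not carry over. Pictures are saved under pics/ and viewed, at most 14 in all, crops included, and the job is handed in when it is done.

```bash
mkdir -p pics; ls
python3 - <<'E'
from bench import robot, jaws, planner, optics, workorder
import cv2
o=robot.get_obs(); print(o)
for n in("top","side"):
    c=optics.camera(n); cv2.imwrite(f"pics/{n}0.png",c["color"][:,:,::-1])
    print(n,c["mtx"],c["dist"],c["R"],c["t"], -c["R"].T@c["t"], (c["z_map"]>0).mean())
E
```

```text
pics
{'time': 0.0, 'joints': array([ 1.28862389e+00,  3.53602672e-01,  1.63411674e+00, -2.53095914e-05,
        1.15517160e+00, -2.38003891e-03]), 'qd': array([ 1.57371939e-04, -6.90977159e-04, -1.07246439e-03,  9.33894742e-04,
       -1.10312686e-03,  4.96542569e-05]), 'tau': array([ 6.54232917e-04, -5.93836498e+01, -3.34212220e+01,  7.00174668e-02,
        2.33326410e-02, -1.53415758e-04]), 'tcp_pos': array([0.17246407, 0.60025055, 0.22189952]), 'ee_rot': array([-8.05947630e-05,  1.39435234e-01,  9.90230980e-01, -6.44263970e-04]), 'ft_force': array([-0.9724108 ,  0.2567327 , -0.60247972]), 'moment': array([ 0.02209939,  0.01003666, -0.06754226]), 'finger_force': 0.0, 'opening': 0.09159784211434144}
top [[437.66191208   0.         323.96459605]
 [  0.         437.66191208 203.8549807 ]
 [  0.           0.           1.        ]] [-0.07989964  0.          0.          0.          0.        ] [[ 7.76877732e-04 -9.99956993e-01  9.24162417e-03]
 [-9.96544407e-01 -1.54175220e-03 -8.30473872e-02]
 [ 8.30580639e-02 -9.14517121e-03 -9.96502747e-01]] [-0.00992563  0.52716604  1.34181376] [0.41390362 0.00315867 1.38099259] 0.99591015625
side [[412.38507748   0.         319.46562786]
 [  0.         412.38507748 202.87367152]
 [  0.           0.           1.        ]] [0.03198635 0.         0.         0.         0.        ] [[ 0.95668817 -0.29056241  0.01792323]
 [-0.18098804 -0.64187422 -0.74514483]
 [ 0.22801554  0.70962735 -0.66666179]] [-0.49824381  0.19833872  1.09987679] [ 0.2617719  -0.79796506  0.88996704] 0.99609765625
```

View pics/top0.png

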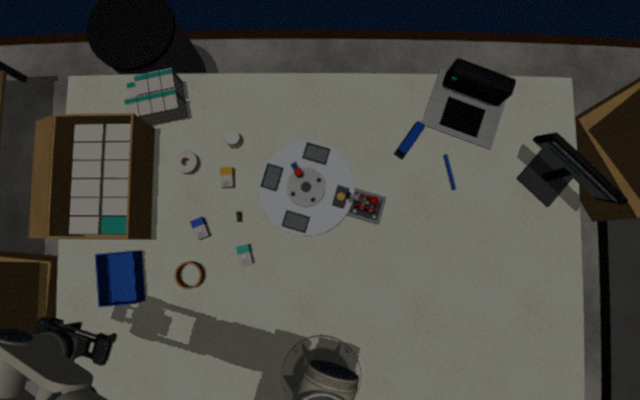

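View pics/side0.png

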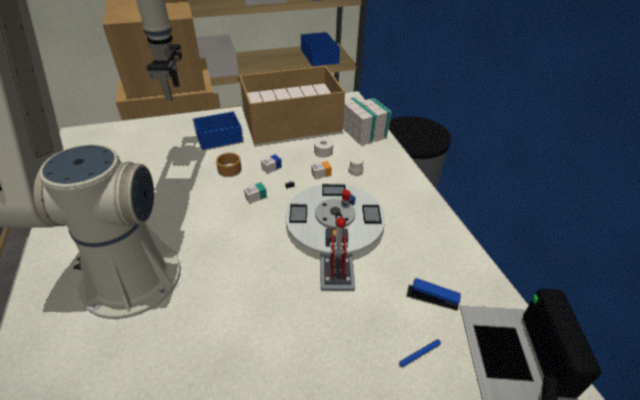

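The top view shows teal at (245,254), amber at (227,177), blue at (200,228), the dial centre near (306,187), the knob at (297,169) and the clamp at about (368,205). All three cartons are there. I'll write helpers and measure.

```bash
cat > h.py <<'E'
from bench import robot, jaws, planner, optics, workorder
import cv2, numpy as np
def cast(c,uv,z):
    "pixels -> world points on plane height z"
    n=cv2.undistortPoints(np.float64(uv).reshape(-1,1,2),c["mtx"],c["dist"])[:,0]
    d=np.c_[n,np.ones(len(n))]@c["R"]; o=-c["R"].T@c["t"]
    return o+d*((z-o[2])/d[:,2])[:,None]
def proj(c,P):
    return cv2.projectPoints(np.float64(P).reshape(-1,1,3),cv2.Rodrigues(c["R"])[0],c["t"],c["mtx"],c["dist"])[0][:,0]
def hsv(c): return cv2.cvtColor(c["color"],cv2.COLOR_RGB2HSV)
def blobs(m,amin=4,box=None):
    m=m.astype(np.uint8)
    if box: k=np.zeros_like(m); k[box[1]:box[3],box[0]:box[2]]=1; m=m*k
    n,l,s,ce=cv2.connectedComponentsWithStats(m)
    return [(s[i,4],ce[i],l==i) for i in range(1,n) if s[i,4]>=amin]
E
python3 - <<'E'
from h import *
c=optics.camera("top"); im=c["color"][130:280,170:400]
cv2.imwrite("pics/crop1.png",cv2.convertScaleAbs(cv2.resize(im[:,:,::-1],None,fx=3.4,fy=3.4,interpolation=cv2.INTER_CUBIC),alpha=1.6))
H=hsv(c)
for n,p in dict(teal=(245,248),amber=(228,171),blue=(198,222),tealw=(247,259),dial=(306,150),nest=(317,154),nest2=(271,177),hub=(310,178),floor=(260,230),knob=(296,167),ball=(368,203),master=(340,192)).items(): print(n,H[p[1],p[0]],c["color"][p[1],p[0]],cast(c,[p],.04).round(3), c["z_map"][p[1],p[0]])
s=optics.camera("side"); im=s["color"][140:300,230:400]
cv2.imwrite("pics/crop2.png",cv2.resize(im[:,:,::-1],None,fx=3.6,fy=3.6,interpolation=cv2.INTER_CUBIC))
E
```

```text
teal [ 85 180  98] [29 98 87] [[0.39  0.232 0.04 ]] 1.3362508
amber [ 22 188 114] [114  91  30] [[0.627 0.289 0.04 ]] 1.3573923
blue [112 187  97] [26 46 97] [[0.469 0.378 0.04 ]] 1.3409612
tealw [ 20  14 106] [106 104 100] [[0.357 0.225 0.04 ]] 1.3350302
dial [105  11  47] [45 46 47] [[0.694 0.047 0.04 ]] 1.3603431
nest [105  17  60] [56 58 60] [[0.681 0.013 0.04 ]] 1.3558472
nest2 [110  13  60] [57 58 60] [[0.609 0.155 0.04 ]] 1.3531584
hub [ 20   8 100] [100  99  97] [[0.606 0.034 0.04 ]] 1.3424268
floor [ 30  23 113] [113 113 103] [[0.445 0.187 0.04 ]] 1.3696818
knob [143 120  49] [44 26 49] [[0.64  0.078 0.04 ]] 1.2914166
ball [ 0  8 61] [61 59 59] [[ 0.529 -0.145  0.04 ]] 1.2714045
master [ 20 140  84] [84 68 38] [[ 0.562 -0.059  0.04 ]] 1.3161745
```

View pics/crop1.png

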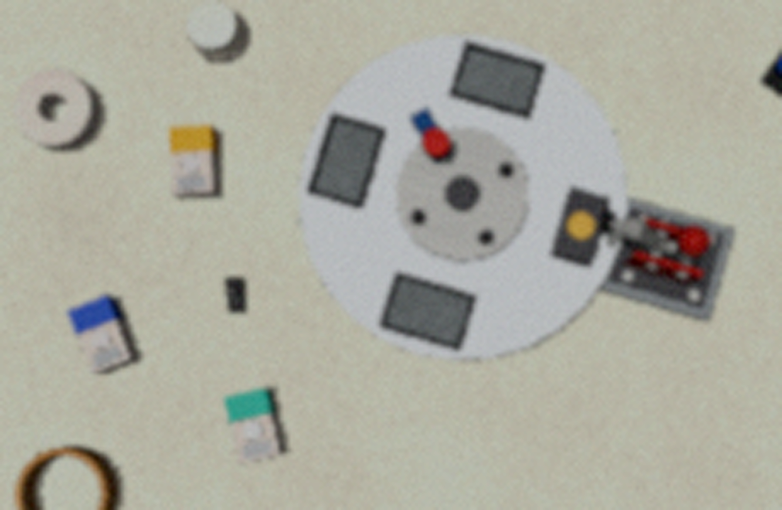

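View pics/crop2.png

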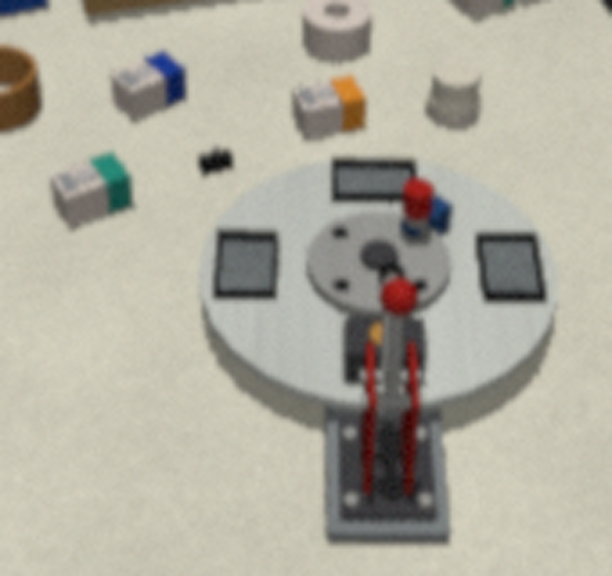

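The three cartons, knob, nests and the upright handle are clear in both crops. The lower nest (image) is nest 1, the left is nest 2 and the far one is nest 3. Next come the indexer frame and carton poses.

```bash
cat >> h.py <<'E'
def heights(c):
    v,u=np.mgrid[0:400,0:640]
    n=cv2.undistortPoints(np.c_[u.ravel(),v.ravel()].astype(float).reshape(-1,1,2),c["mtx"],c["dist"])[:,0]
    X=(np.c_[n,np.ones(len(n))]*c["z_map"].reshape(-1,1)-c["t"])@c["R"]
    return X.reshape(400,640,3)
RNG=dict(teal=(80,92),amber=(16,27),blue=(108,118))
def carton(c,name,near=None,zb=0.0):
    "centre (x,y), yaw of carton +x, size; zb = underside height"
    H=hsv(c); X=heights(c); lo,hi=RNG[name]
    col=(H[...,0]>=lo)&(H[...,0]<=hi)&(H[...,1]>110)&(H[...,2]>50)&(abs(X[...,2]-zb-.03)<.02)
    col&=(X[...,0]>.25)&(X[...,0]<.85)&(X[...,1]>-.2)&(X[...,1]<.55)
    b=[q for q in blobs(col,10)]
    if not b: return None
    a,ce,m=max(b,key=lambda q:q[0]); p=cast(c,[ce],zb+.036)[0]
    top=(X[...,2]>zb+.022)&(X[...,2]<zb+.055)&(np.hypot(X[...,0]-p[0],X[...,1]-p[1])<.065)&((H[...,2]>75)|m)
    bb=max(blobs(top,20),key=lambda q:q[0]); v,u=np.nonzero(bb[2])
    P=cast(c,np.c_[u,v],zb+.036)[:,:2]
    (cx,cy),(w,h),ang=cv2.minAreaRect(P.astype(np.float32)*1000)
    yaw=np.deg2rad(ang+(90 if h>w else 0)); e=np.array([np.cos(yaw),np.sin(yaw)])
    if (p[:2]-np.array([cx,cy])/1000)@e<0: yaw+=np.pi
    return np.array([cx,cy])/1000,(yaw+np.pi)%(2*np.pi)-np.pi,(max(w,h)+3,min(w,h)+3),P.mean(0),p[:2]
def red(c,box=None):
    H=hsv(c); return ((H[...,0]<8)|(H[...,0]>172))&(H[...,1]>140)&(H[...,2]>60)
E
python3 - <<'E'
from h import *
c=optics.camera("top"); H=hsv(c); V=cv2.GaussianBlur(c["color"],(0,0),.6).max(2)
for n in RNG: print(n,[np.round(q,3) for q in carton(c,n)])
X=heights(c); print("bench z",np.median(X[200:260,250:262,2]), "dial", X[150:155,290:296,2].mean())
pts=cast(c,[(306,187)],.045)[0]
for z,amin in((.042,60),):
    m=(V<78)&(np.hypot(*(X[...,:2]-pts[:2]).transpose(2,0,1))<.15)&(X[...,2]<.06)
    for a,ce,mm in blobs(m,5):
        v,u=np.nonzero(mm); r=cv2.minAreaRect(cast(c,np.c_[u,v],z)[:,:2].astype(np.float32)*1000)
        print(a,ce.round(1),cast(c,[ce],z)[0].round(4),cast(c,[ce],.05)[0].round(4),np.round(r[1],0),round(r[2],1))
for n in("top","side"):
    c=optics.camera(n)
    print(n,[(a,ce.round(1)) for a,ce,_ in blobs(red(c),4)])
E
```

```text
teal [array([0.369, 0.236]), np.float64(0.248), array([65.266, 42.509]), array([0.37 , 0.236]), array([0.388, 0.239])]
amber [array([0.611, 0.295]), np.float64(0.021), array([62.922, 40.579]), array([0.61 , 0.295]), array([0.63 , 0.295])]
blue [array([0.452, 0.377]), np.float64(0.383), array([66.444, 43.586]), array([0.451, 0.377]), array([0.469, 0.383])]
bench z 0.0007295377851097616 dial 0.036980605799341294
408 [315.8 153.1] [0.6835 0.0162 0.042 ] [0.6818 0.0162 0.05  ] [76. 53.] 73.9
413 [271.6 176.8] [0.609  0.1527 0.042 ] [0.6078 0.1518 0.05  ] [53. 76.] 74.2
18 [301.6 175.2] [0.6143 0.06   0.042 ] [0.6131 0.0596 0.05  ] [10. 22.] 51.9
19 [318.4 179.8] [0.6    0.0082 0.042 ] [0.5989 0.0082 0.05  ] [12. 12.] 0.1
60 [305.8 186.5] [0.5791 0.047  0.042 ] [0.5781 0.0467 0.05  ] [31. 31.] 45.0
17 [292.5 193.4] [0.5578 0.0878 0.042 ] [0.5569 0.0873 0.05  ] [12.  9.] 0.4
17 [312.5 199.4] [0.5393 0.026  0.042 ] [0.5386 0.0259 0.05  ] [12.  9.] 0.2
21 [349.8 199. ] [ 0.5408 -0.0885  0.042 ] [ 0.54   -0.0879  0.05  ] [22. 12.] 63.4
416 [295.4 221.1] [0.4723 0.0783 0.042 ] [0.472  0.0779 0.05  ] [76. 52.] 74.2
top [(np.int32(47), array([297.9, 171.6])), (np.int32(66), array([371.9, 199.3])), (np.int32(35), array([366.9, 207.3]))]
side [(np.int32(66), array([345.5, 194.7])), (np.int32(72), array([340.4, 221.9])), (np.int32(96), array([332.1, 255.7])), (np.int32(90), array([343.8, 255.1]))]
```

```bash
cat >> h.py <<'E'
from scipy.spatial.transform import Rotation as Rot
C=np.array([.578,.0470]); PHI=np.deg2rad(-16.3)
def quat(th):
    y=np.array([np.cos(th),np.sin(th),0]); z=np.array([0,0,-1.]); x=np.cross(y,z)
    return Rot.from_matrix(np.c_[x,y,z]).as_quat(scalar_first=True)
def best(p,th,prefer=None):
    "of th, th+pi the one with the smaller last joint"
    s=[(abs(q[5]),t) for t in(th,th+np.pi) if (q:=planner.inverse_kinematics(list(p),list(quat(t)))) is not None]
    return min(s)[1]
def go(p,th): robot.move_pose(list(p),list(quat(th)))
def line(p,feed=.15): robot.servo_line(list(p),feed=feed)
def ix(x,y,z=0.,a=0.):
    "indexer (turned by a) -> world"
    c,s=np.cos(PHI+a),np.sin(PHI+a); return np.array([C[0]+c*x-s*y,C[1]+s*x+c*y,z])
NEST={1:np.pi,2:np.pi/2,3:0.}   # angle of nest in indexer frame at dial 0
def st(): 
    o=robot.get_obs(); return round(o["time"],1),round(o["opening"]*1000,1),round(float(o["finger_force"]),1),o["ft_force"].round(1),o["tcp_pos"].round(4)
def pick(name):
    c=optics.camera("top"); xy,yaw,sz,mn,_=carton(c,name); print(name,xy.round(4),mn.round(4),round(yaw,3),np.round(sz,1))
    p=(xy+mn)/2; th=best((*p,.15),yaw+np.pi/2)
    if robot.get_obs()["opening"]<.085: jaws.gripper_open()
    go((*p,.13),th); line((*p,.022)); jaws.grab(20); line((*p,.17),.25); print(st())
def place(n):
    a=NEST[n]; p=ix(.110*np.cos(a),.110*np.sin(a)); th=best((*p[:2],.17),PHI+a)
    go((*p[:2],.17),th); print(st()); line((*p[:2],.075),.2); line((*p[:2],.061),.05); print(st()); jaws.gripper_open(); line((*p[:2],.17),.25)
E
python3 - <<'E'
from h import *
t=optics.camera("top");s=optics.camera("side")
k=ix(.045*np.cos(np.pi/4),.045*np.sin(np.pi/4),.09); b=ix(0,-.197,.2)
print("knob",k,proj(t,k+[0,0,.01]),proj(s,k)); print("ball",b,proj(t,b),proj(s,b))
for th in(PHI,PHI+np.pi): print([np.round(planner.inverse_kinematics(list(p),list(quat(th))),2) for p in (k,b,ix(0,-.3,.114))])
pick("teal"); place(1)
E
```

```text
knob [0.61747158 0.06861006 0.09      ] [[297.87305608 171.18262832]] [[344.3461421 194.6480024]]
ball [ 0.52270866 -0.14208164  0.2       ] [[373.46063383 200.12567055]] [[339.01925771 222.09675933]]
[array([ 0.11,  0.49,  1.74, -0.  ,  0.9 ,  0.39]), array([-0.27,  0.25,  1.84, -0.  ,  1.06,  0.02]), array([-0.46,  0.37,  1.89, -0.  ,  0.88, -0.17])]Traceback (most recent call last):
  File "<stdin>", line 5, in <module>
    return _wrapfunc(a, 'round', decimals=decimals, out=out)
    return _wrapit(obj, method, *args, **kwds)
    result = getattr(arr, method)(*args, **kwds)
TypeError: unsupported operand type(s) for *: 'NoneType' and 'float'
```

Run:
```python
from h import *
pick("teal"); place(1)
t=optics.camera("top"); print([np.round(q,3) for q in carton(t,"teal",zb=.038)], ix(-.11,0))
```

```text
teal [0.3694 0.2355] [0.3696 0.2361] 0.248 [65.3 42.5]
(4.5, 38.0, 20.0, array([-0.1, -0.4, -0.7]), array([0.3689, 0.2354, 0.1691]))
(6.0, 37.8, 20.0, array([-0.6,  0.3, -1.3]), array([0.4719, 0.078 , 0.1693]))
(7.1, 37.9, 20.0, array([-0.1, -0. , -1.8]), array([0.4724, 0.0779, 0.061 ]))Traceback (most recent call last):
  File "<stdin>", line 3, in <module>
TypeError: 'NoneType' object is not iterable
```

Run:
```python
from h import *
pick("amber"); place(2); pick("blue"); place(3)
go((.35,.30,.3),PHI)
t=optics.camera("top"); cv2.imwrite("pics/crop3.png",cv2.convertScaleAbs(cv2.resize(t["color"][130:280,170:400,::-1],None,fx=3.4,fy=3.4,interpolation=cv2.INTER_CUBIC),alpha=1.6))
for n,k in zip(RNG,NEST.values()): print(n,[np.round(q,3) for q in carton(t,n,zb=.038) or []], ix(.11*np.cos(k),.11*np.sin(k)))
print(st())
```

```text
amber [0.6107 0.2953] [0.6103 0.2953] 0.021 [62.9 40.6]
(12.6, 37.9, 19.9, array([ 0.8,  0.3, -0.8]), array([0.6098, 0.2949, 0.1687]))
(13.2, 38.6, 2.0, array([-0.5, -0.1, -0.8]), array([0.6084, 0.1521, 0.1687]))
(14.2, 37.8, 19.9, array([ 0. ,  0.2, -0.1]), array([0.6088, 0.1525, 0.061 ]))
blue [0.4511 0.3777] [0.451  0.3772] 0.344 [67.7 43.2]
(19.3, 38.1, 19.9, array([-0.8, -0.2, -1.4]), array([0.4504, 0.377 , 0.1689]))
(20.9, 37.9, 19.9, array([-0.1,  0.1, -1.4]), array([0.6831, 0.0169, 0.1693]))
(22.0, 38.1, 19.9, array([ 1.3,  0. , -2.3]), array([0.6838, 0.0162, 0.061 ]))
teal [array([0.469, 0.077]), np.float64(-1.848), array([64.592, 41.514]), array([0.469, 0.077]), array([0.463, 0.056])] [0.47242142 0.07787334 0.        ]
amber [array([0.609, 0.15 ]), np.float64(-0.246), array([67.011, 43.623]), array([0.611, 0.151]), array([0.628, 0.146])] [0.60887334 0.15257858 0.        ]
blue [array([0.68 , 0.015]), np.float64(-1.875), array([65.215, 43.134]), array([0.68 , 0.015]), array([ 0.674, -0.006])] [0.68357858 0.01612666 0.        ]
(25.2, 91.5, 0.0, array([ 0.4, -0.2,  0.1]), array([0.3507, 0.2997, 0.2997]))
```

View pics/crop3.png

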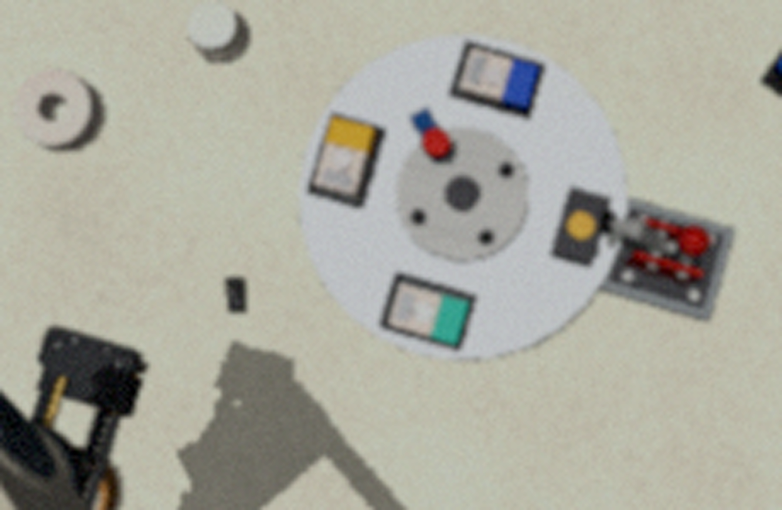

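All three cartons are seated with the black fence visible all round (teal 430,310; amber 345,160; blue 498,80 in the crop), and the knob is at (437,143). Next is the first index turn.

```bash
cat >> h.py <<'E'
def knob(a): return ix(.045*np.cos(a+np.pi/4),.045*np.sin(a+np.pi/4))[:2]
def turn(k):
    "turn dial from k*90deg to (k+1)*90deg"
    a0=k*np.pi/2; p=knob(a0); go((*p,.17),PHI); line((*p,.086)); jaws.grab(30); print("grip",st())
    line((*p,.100),.05); print("up",st())
    for a in np.linspace(0,np.pi/2,10)[1:]: line((*knob(a0+a),.100),.05)
    print("there",st()); line((*knob(a0+np.pi/2),.086),.04); print("down",st())
    jaws.gripper_open(); line((*knob(a0+np.pi/2),.17),.25)
def check(k):
    s=optics.camera("side"); p=np.r_[knob(k*np.pi/2),.09]; e=proj(s,[p,p+[0,0,.01]])
    print("expect home/up",e.round(1).tolist(),[(a,ce.round(1).tolist()) for a,ce,_ in blobs(red(s),15)])
    return s
E
python3 - <<'E'
from h import *
turn(0); go((*ix(.0,.08)[:2],.3),PHI); c=check(1); print(st())
cv2.imwrite("pics/s1.png",cv2.resize(c["color"][140:300,230:400,::-1],None,fx=3.4,fy=3.4,interpolation=cv2.INTER_CUBIC))
E
```

```text
grip (28.3, 24.8, 30.0, array([ 5.3, -1.4, -4. ]), array([0.6192, 0.0686, 0.0863]))
up (28.8, 25.4, 30.0, array([ 7.7,  4. , -7.3]), array([0.6187, 0.069 , 0.0999]))
there (31.5, 25.2, 30.0, array([ 2.3, -8.4, -7.5]), array([0.5573, 0.0853, 0.1003]))
down (32.0, 25.3, 30.0, array([ 2.2, -6.3, -3.8]), array([0.5584, 0.0859, 0.0867]))
expect home/up [[323.0, 194.5], [323.1, 191.9]] [(np.int32(67), [324.3, 195.1]), (np.int32(80), [340.5, 221.7]), (np.int32(84), [332.1, 257.9]), (np.int32(85), [343.8, 257.1])]
(34.3, 92.1, 0.0, array([ 0.3,  0.2, -1.1]), array([0.5992, 0.1234, 0.2976]))
```

View pics/s1.png

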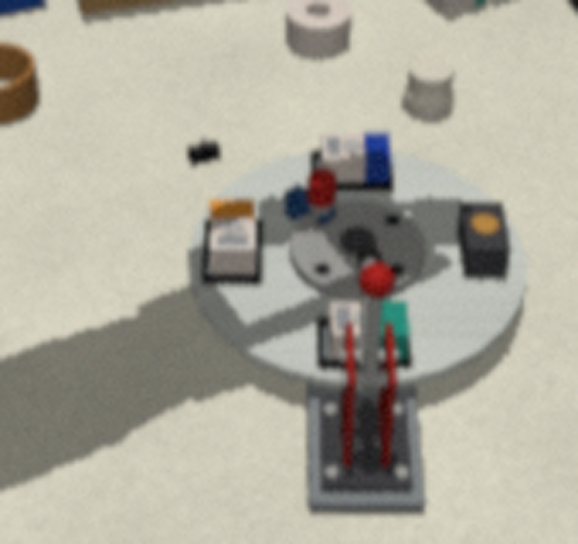

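The pin is home (knob at (324,195) vs (323,194.5) expected) and teal is under the open clamp. The contact forces put the dial centre about 2 mm further in +x, so I'll correct that and then locate the ball and press.

```bash
sed -i 's/^C=np.array.*/C=np.array([.5798,.0464]); PHI=np.deg2rad(-16.3)/;s/; PHI=np.deg2rad(-16.3); PHI/; PHI/' h.py
cat >> h.py <<'E'
def tri(t,ut,s,us):
    f=lambda c,u:cv2.undistortPoints(np.float64([[u]]),c["mtx"],c["dist"]).reshape(2,1)
    M=lambda c:np.c_[c["R"],c["t"]]
    X=cv2.triangulatePoints(M(t),M(s),f(t,ut),f(s,us)).ravel(); return X[:3]/X[3]
def ball(q,off=(0,0,0)):
    e=q-np.deg2rad(5); return ix(0,-.205-.095*np.sin(e),.105+.095*np.cos(e))+off
def ballseen(q):
    "triangulated ball nearest the expected place"
    t=optics.camera("top");s=optics.camera("side");u=[]
    for c in(t,s):
        e=proj(c,ball(q))[0]; b=min(blobs(red(c),10),key=lambda b:np.hypot(*(b[1]-e))); u.append(b[1]); print("ball px",e.round(1),b[1].round(1),b[0])
    return tri(t,u[0],s,u[1])
E
python3 - <<'E'
from h import *
B=ballseen(0); print(B,ball(0))
E
```

```text
ball px [373.6 199.4] [371.6 199.3] 73
ball px [339.8 222.1] [340.5 221.7] 77
[ 0.52661788 -0.13790199  0.1962307 ] [ 0.52458719 -0.14241309  0.1996385 ]
```

```bash
cat >> h.py <<'E'
def swing(q0,q1,off):
    for q in np.linspace(q0,q1,13)[1:]: line(ball(q,off)-[0,0,.011],.08)
def down(off):
    p=ball(0,off)-[0,0,.011]; go(p+[0,0,.08],PHI); line(p); jaws.grab(20); print("ball",st())
    swing(0,1.55,off); print("closed",st()); jaws.gripper_open(); robot.pause(.3); line(ball(1.55,off)+[0,0,.12],.25)
def up(off):
    p=ball(1.55,off)-[0,0,.011]; go(p+[0,0,.1],PHI); line(p); jaws.grab(20); print("ball",st())
    swing(1.55,0,off); print("open",st()); jaws.gripper_open(); line(ball(0,off)+[0,0,.08],.25)
OFF=np.array([.0007,.0022,0])
E
python3 - <<'E'
from h import *
down(OFF); go((*ix(.0,.08)[:2],.3),PHI)
B=ballseen(1.55); print(B,ball(1.55)); c=optics.camera("side")
cv2.imwrite("pics/s2.png",cv2.resize(c["color"][140:300,230:400,::-1],None,fx=3.4,fy=3.4,interpolation=cv2.INTER_CUBIC))
E
```

```text
ball (37.1, 24.6, 20.0, array([ 3.7, -0.6, -1.8]), array([ 0.5257, -0.1403,  0.1886]))
closed (40.8, 24.7, 20.0, array([ 4.2, -6.3, -0.8]), array([ 0.4965, -0.2392,  0.1032]))
ball px [403.9 212.1] [403.4 213. ] 40
ball px [340.1 278.8] [342.  267.9] 166
[ 0.4958701  -0.23482724  0.14693816] [ 0.49575552 -0.24100972  0.115246  ]
```

View pics/s2.png

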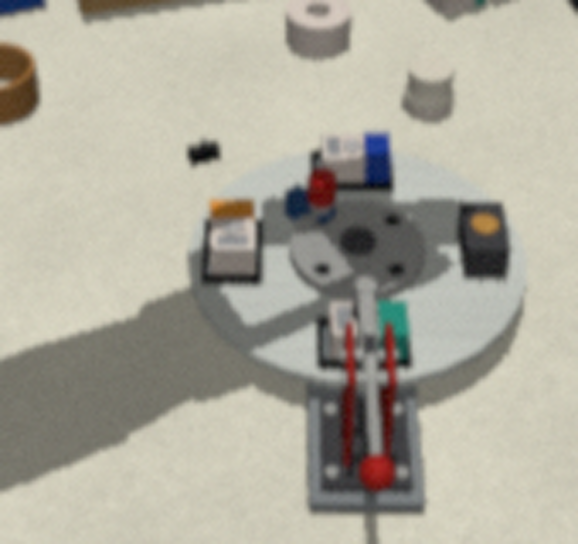

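The clamp is closed on teal: the ball sits at crop (377,470), which is (341,278) against (340,279) expected. Opening it now, then the next turn.

Run:
```python
from h import *
up(OFF); go((*ix(.0,.08)[:2],.3),PHI)
print(ballseen(0)); check(1)
turn(1); go((*ix(.0,.08)[:2],.3),PHI); c=check(2); print(ballseen(0),st())
cv2.imwrite("pics/s3.png",cv2.resize(c["color"][140:300,230:400,::-1],None,fx=3.4,fy=3.4,interpolation=cv2.INTER_CUBIC))
```

```text
ball (47.7, 24.9, 20.0, array([ 1.4,  0.1, -0.9]), array([ 0.4967, -0.2389,  0.1042]))
open (51.3, 24.4, 20.0, array([ 5. , -1.3,  3.3]), array([ 0.5256, -0.1405,  0.1886]))
ball px [373.6 199.4] [371.5 199.3] 72
ball px [339.8 222.1] [340.5 221.6] 79
[ 0.52673613 -0.1376535   0.1960595 ]
expect home/up [[323.6, 194.5], [323.7, 192.0]] [(np.int32(67), [324.3, 195.1]), (np.int32(80), [340.5, 221.7]), (np.int32(88), [332.1, 257.8]), (np.int32(87), [343.8, 256.8])]
grip (56.4, 25.4, 30.0, array([ 1.1, -0.9, -1.3]), array([0.5586, 0.0857, 0.0861]))
up (56.9, 25.2, 30.0, array([ 2.6, -3.5, -6.4]), array([0.5579, 0.0856, 0.1   ]))
there (59.6, 25.2, 30.0, array([ 5.2,  2.4, -7. ]), array([0.5409, 0.0248, 0.1001]))
down (60.1, 25.0, 30.0, array([ 4.9,  2.1, -1.4]), array([0.5409, 0.025 , 0.0861]))
expect home/up [[324.0, 209.0], [324.1, 206.4]] [(np.int32(79), [324.7, 208.6]), (np.int32(78), [340.6, 221.7]), (np.int32(90), [332.1, 257.2]), (np.int32(85), [343.7, 258.0])]
ball px [373.6 199.4] [371.4 199.3] 72
ball px [339.8 222.1] [340.6 221.7] 78
[ 0.52686138 -0.13735383  0.19557528] (62.6, 91.8, 0.0, array([ 0.3, -0.4,  0.3]), array([0.6009, 0.122 , 0.2978]))
```

View pics/s3.png

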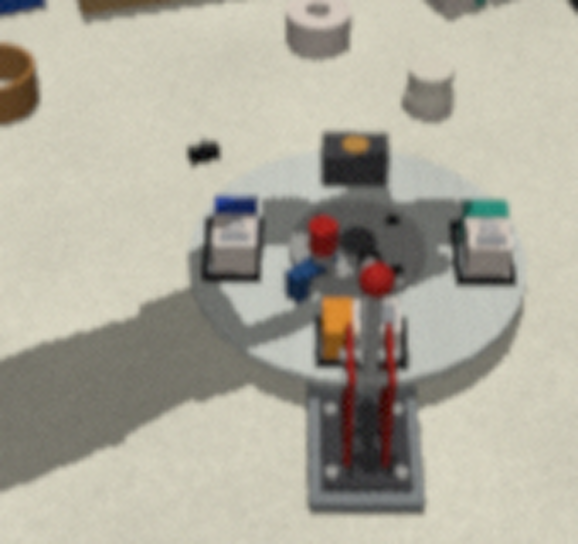

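Amber is now under the open clamp. The knob reads (324.7,208.6) against home (324,209). I'll confirm the pin height from the depth map before pressing.

```bash
cat >> h.py <<'E'
def knobz(k):
    r=[]
    for n in("top","side"):
        c=optics.camera(n); X=heights(c); p=knob(k*np.pi/2); m=(np.hypot(X[...,0]-p[0],X[...,1]-p[1])<.010)&(X[...,2]>.08)&(X[...,2]<.13)
        r+=[round(float(np.median(X[m][:,2])),4),int(m.sum())]
    return r
E
python3 - <<'E'
from h import *
print(knobz(2))
E
```

```text
[0.102, 36, 0.1021, 40]
```

Knob top is at 102 mm, so the pin is fully home. Pressing amber.

Run:
```python
from h import *
down(OFF); go((*ix(.0,.08)[:2],.3),PHI)
print(ballseen(1.55)[:2],ball(1.55)); c=optics.camera("side"); print("knob",knobz(2))
cv2.imwrite("pics/s4.png",cv2.resize(c["color"][140:300,230:400,::-1],None,fx=3.4,fy=3.4,interpolation=cv2.INTER_CUBIC))
```

```text
ball (65.5, 24.2, 20.0, array([ 2.4, -0.8, -2.9]), array([ 0.5257, -0.1403,  0.1886]))
closed (69.1, 24.5, 20.0, array([ 3.2, -5.8, -0.5]), array([ 0.4965, -0.2392,  0.1032]))
ball px [403.9 212.1] [403.5 212.9] 39
ball px [340.1 278.8] [341.9 268.7] 163
[ 0.49580928 -0.23539507] [ 0.49575552 -0.24100972  0.115246  ]
knob [0.1026, 36, 0.1014, 39]
```

View pics/s4.png

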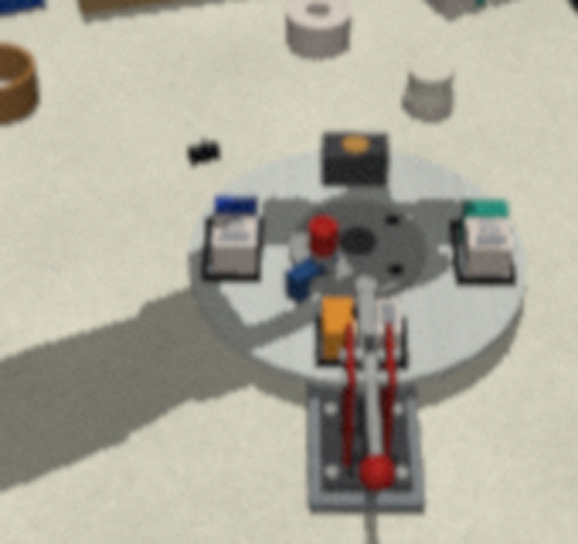

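The clamp is closed on amber (ball at crop (377,470)). I'll open it and check the arm's clearance before the knob passes beside the clamp.

Run:
```python
from h import *
up(OFF); go((*ix(.0,.10)[:2],.3),PHI)
print(ballseen(0))
for n in("top","side"):
    X=heights(optics.camera(n)); d=X[...,:2]-C; xp=d@[np.cos(PHI),np.sin(PHI)]; yp=d@[-np.sin(PHI),np.cos(PHI)]
    m=(abs(xp)<.03)&(X[...,2]>.085)&(X[...,2]<.25)&(yp<-.06)&(yp>-.24)
    for z in np.arange(.085,.22,.02):
        k=m&(X[...,2]>=z)&(X[...,2]<z+.02)
        if k.sum(): print(n,round(z,3),k.sum(),yp[k].max().round(3),np.median(yp[k]).round(3))
print(st())
```

```text
ball (76.1, 24.3, 20.0, array([ 1.3, -1. , -1.2]), array([ 0.4967, -0.2389,  0.1042]))
open (79.7, 24.7, 20.0, array([ 4.4, -0.9,  2.7]), array([ 0.5256, -0.1405,  0.1886]))
ball px [373.6 199.4] [371.3 199.4] 70
ball px [339.8 222.1] [340.5 221.6] 75
[ 0.52670367 -0.13725905  0.19569971]
top 0.085 31 -0.157 -0.181
top 0.105 126 -0.158 -0.183
top 0.125 12 -0.161 -0.169
top 0.145 43 -0.121 -0.132
top 0.165 42 -0.124 -0.149
top 0.185 12 -0.184 -0.189
top 0.205 57 -0.185 -0.195
side 0.085 65 -0.16 -0.203
side 0.105 186 -0.159 -0.203
side 0.125 41 -0.162 -0.203
side 0.145 55 -0.119 -0.161
side 0.165 35 -0.128 -0.201
side 0.185 38 -0.196 -0.205
side 0.205 56 -0.19 -0.199
(82.6, 91.8, 0.0, array([0.5, 0.4, 0.8]), array([0.6079, 0.141 , 0.3   ]))
```

Run:
```python
from h import *
turn(2); go((*ix(.0,.08)[:2],.3),PHI); c=check(3); print(knobz(3),ballseen(0),st())
cv2.imwrite("pics/s5.png",cv2.resize(c["color"][140:300,230:400,::-1],None,fx=3.4,fy=3.4,interpolation=cv2.INTER_CUBIC))
```

```text
grip (85.1, 25.5, 30.0, array([ 2.3, -0.1, -0.4]), array([0.5407, 0.0248, 0.086 ]))
up (85.5, 25.2, 30.0, array([ 3.6,  1.1, -7.7]), array([0.5405, 0.0249, 0.1002]))
there (88.3, 25.4, 30.0, array([ 4.1, -2.3, -8.5]), array([0.6029, 0.0071, 0.1005]))
down (88.8, 25.3, 30.0, array([ 4.2, -4.7, -3.9]), array([0.6022, 0.0067, 0.0861]))
expect home/up [[346.2, 209.1], [346.5, 206.6]] [(np.int32(76), [346.8, 209.3]), (np.int32(77), [340.5, 221.7]), (np.int32(87), [332.1, 257.3]), (np.int32(85), [343.7, 258.5])]
ball px [373.6 199.4] [371.3 199.3] 72
ball px [339.8 222.1] [340.4 221.6] 77
[0.1032, 34, 0.1012, 39] [ 0.52676836 -0.13705593  0.1955257 ] (91.3, 92.0, 0.0, array([ 0.4, -0.6,  0.8]), array([0.6018, 0.1221, 0.2985]))
```

View pics/s5.png

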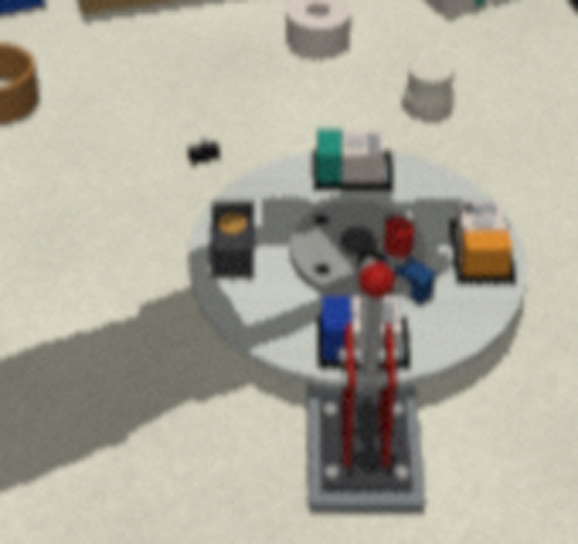

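Blue is under the open clamp with the pin home (knob (346.8,209.3), top about 102 mm). Pressing blue, with a check before reopening.

Run:
```python
from h import *
down(OFF); go((*ix(.0,.08)[:2],.3),PHI)
B=ballseen(1.55); print(B,knobz(3))
assert abs(B[1]+.2385)<.008
up(OFF); go((*ix(.0,.08)[:2],.3),PHI); B=ballseen(0); print(B)
assert abs(B[2]-.196)<.006
turn(3); go((.30,.28,.3),PHI); check(0); print(knobz(0),st())
t=optics.camera("top"); cv2.imwrite("pics/end.png",cv2.convertScaleAbs(cv2.resize(t["color"][110:290,170:440,::-1],None,fx=2.9,fy=2.9,interpolation=cv2.INTER_CUBIC),alpha=1.6))
```

```text
ball (94.1, 24.5, 20.0, array([ 2.8, -0.9, -2.3]), array([ 0.5257, -0.1403,  0.1886]))
closed (97.7, 24.6, 20.0, array([ 2.8, -6.1, -1.5]), array([ 0.4965, -0.2392,  0.1032]))
ball px [403.9 212.1] [403.3 212.9] 39
ball px [340.1 278.8] [341.9 268.9] 160
[ 0.49593838 -0.23512372  0.14379283] [0.102, 33, 0.1023, 39]
ball (104.7, 24.9, 20.0, array([ 1.4, -0.6, -1.8]), array([ 0.4967, -0.2389,  0.1042]))
open (108.3, 24.3, 20.0, array([ 4.9, -1.2,  3.2]), array([ 0.5256, -0.1404,  0.1886]))
ball px [373.6 199.4] [371.6 199.2] 73
ball px [339.8 222.1] [340.4 221.7] 76
[ 0.52668335 -0.13793112  0.19614998]
grip (113.5, 25.5, 30.0, array([ 3.2, -2. , -1.4]), array([0.602 , 0.0067, 0.0861]))
up (114.0, 25.2, 30.0, array([ 3. , -5.9, -8.3]), array([0.6011, 0.0064, 0.0995]))
there (116.7, 25.1, 30.0, array([ 3.7,  3.5, -6.6]), array([0.6186, 0.0696, 0.0994]))
down (117.2, 25.4, 30.0, array([ 3.2,  1.7, -0. ]), array([0.6197, 0.068 , 0.0861]))
expect home/up [[345.0, 194.7], [345.2, 192.1]] [(np.int32(68), [345.0, 194.6]), (np.int32(72), [340.4, 221.9]), (np.int32(96), [332.1, 255.8]), (np.int32(94), [343.8, 255.5])]
[0.1021, 34, 0.101, 33] (120.4, 91.9, 0.0, array([ 1. , -0. ,  0.3]), array([0.3006, 0.2797, 0.2996]))
```

View pics/end.png

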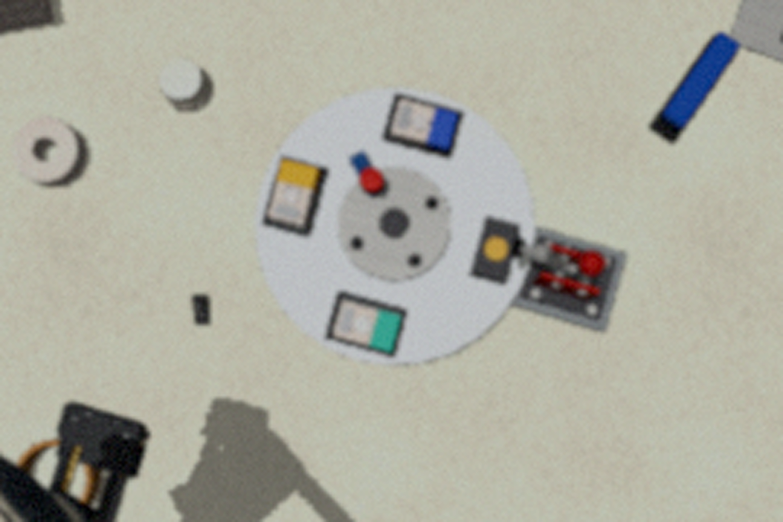

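The final view shows the master at (495,250) under the open clamp and the pin home at (372,180). Teal, amber and blue are in their nests and the bystanders are undisturbed. Handing in.

```bash
python3 -c "
from h import *
print(workorder.finish_job())"
```

```text
the job is handed in; nothing more can be done
None
```

I handed the job in at about 120 s with the teal, amber and blue cartons all nested and pressed in that order, the master block back under the open clamp, the pin home, and the bystanders where they were; the hand-in returned no verdict.

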